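Sift the small steel balls out of the mixed lot

ROBOT

A 6-joint arm with a two-finger parallel gripper is mounted at the origin on a cart in front of the work surface, level with it; the furniture and walls round the work are solid. World frame = base frame: x ahead of the robot, y to its left, z up, the work surface at z = 0. Lengths are in m, angles in rad, forces in N, time in s.
With the tool pointing down it reaches from about 0.35 to 0.975 m from the base axis. Payload 4.9 kg.
Tool frame: the origin (TCP) lies at the very end of the fingers, on their centre line; the grasp point (between the pads) lies 19 mm behind it (ctrl.grip_point_offset is the distance from the TCP to the grasp point, in m); z points along the fingers, y is the line along which they close (so a half turn about z gives the same grasp; the last joint's range is limited). The gripper opens to 85 mm and grips with 20 to 120 N. Pads are 22 mm wide; open, the fingers measure 114 mm over their backs; the gripper's body (76 mm by 85 mm) begins 54 mm behind the grasp point. The pads swing forward as they close: fully open they stand 13 mm farther back than shut.
Start: joints at [1.014, 0.053, 1.613, -0, 1.476, -0.119], TCP at [0.265, 0.566, 0.231] pointing down, gripper open.
Joint ranges: [-3.01, 3.01], [-1.01, 2.22], [0.06, 2.58], [-1.02, 4.17], [0.09, 2.62], [-3.14, 3.14]. Speed limits (rad/s): [2.57, 2.57, 3.14, 3.14, 3.14, 3.14].

INTERFACE

Orientations are given as a rotation vector (axis times angle).
In Python, from station import ctrl gives the robot as it stands.
- The arm moves only by the tool send_rows, never from a script. Its argument "rows" is a list of rows, each a list of 3 entries, a list of its own where there are three numbers: the finger opening in cm, from 0 to 8.54, then the shift along the tool's x, y, z in cm, then the turn about the tool's z in degrees. A call has 1 to 10 rows; each row shifts and turns the commanded pose from where the row before left it, along the tool's axes as they then stand; what a row does not reach is not made up. A row lasts 1/8 s, in which the tool goes at most 62.5 mm and 10.7 degrees, less where a joint would pass 70% of its speed; a pose out of reach is approached as far as the arm can. A call with a gripper value outside its range is refused whole. The fingers move at their own pace and stop on an object; "newtons" is the grip in N (left out, the last holds). Time passes only in rows, so rows that do not move let the fingers close. It gives the time, the measured TCP pose, the force, the opening and the grip force at its end, in the units of the state.
- ctrl.get_obs(): the state, without advancing time (a new reading comes with each control period).
- ctrl.get_image(name): name is "side" or "top" or "wrist"; returns a dict with "frame" (384x512x3 uint8, red, green, blue), "range_z" (384x512 float32, m along the optical axis (not along the pixel's ray), 0 where there is no reading), "fx", "fy", "cx", "cy" (pixels), "k1" (the pictures are not rectified: a ray, as slopes to the right and down, at radius r is drawn at 1 + k1 r^2 times it, then the intrinsics apply), "cam_to_world" (4x4, takes a point from camera to world coordinates). Camera axes: x right, y down, z forward; pixel columns grow to the right and rows downward; lengths in m; the calibration is good to about 2 mm. A picture is of the moment at which its call begins.
- ctrl.finish_job(): hands the job in; it is judged then, once.
The state is a dict: "t": time; "q": joint angles; "dq": joint speeds; "effort": joint torques, N m; "tool_pos": TCP position; "tool_rot": TCP orientation; "contact_force": force on the tool from outside, world axes, zero at the start; "wrist_torque": the same for the moment, N m; "opening": finger opening in m; "grip_force": force on a finger pad.
Only numpy, scipy, OpenCV 4.12 (cv2) and the standard library are available. Lean on these libraries where they do the work, as an engineer would, in place of code of your own. Each camera call takes 0.05 s, during which the arm holds its last target. There are 200 camera calls.

TASK

Hold the sieve by its handle and, keeping it on the rails of the catch box or barely clear of them, shake it side to side from stop to stop, left stop first, bumping each sprung stop gently at least twice, until all five small balls have dropped into the box. Then lift the sieve off, keeping it level with the three large balls in it, set it down gently and flat in the middle of the flat pale board on the other side, and let go. Leave the other things on the bench where they are.

Things in the scene. Friction and masses are not known exactly. Their poses are not given: they have to be found in the camera images.
- sift_frame: fixed wooden catch box 116 x 258 x 55 mm, open on top, inside 90 x 238 mm, floor 6 mm. Origin: centre of underside; y axis: the long sliding direction (+y end = left), z up. Its long walls are level rails, tops 55 mm above the origin, on which the sieve slides along y; steel lips 10 mm above the rails guide it with 2 mm play each side in x
- sieve: loose aluminium sieve 100 (x) x 110 (y) mm, walls 34 mm high, about 0.35 kg (varies) plus 0.23 kg of balls, standing on the rails within 5 mm of the box's middle. Origin: centre of its underside; axes parallel to the box's. A handle bar spans it above. Friction on the rails is a few N
- sieve_handle (a point): centre of the sieve's wooden handle bar, 78 mm above the sieve's origin; the bar is 100 mm long (x), 12 mm thick (y) and 18 mm high (z), free below for 25 mm
- sieve_floor (a point): middle of the sieve floor's top, 10 mm above its origin. A solid strip 26 mm wide (y) runs along x; on each side of it are two 15 mm wide slots along x, which pass small balls only. Moved to and fro in y at about 0.1 m/s or faster, balls roll back against the motion by up to 0.7 of the stroke: only long strokes, stop to stop, often several, bring all over the slots
- stop_left: left end stop: steel bracket 50 x 10 x 34 mm fixed on the box's +y end, origin: centre of its foot, 124 mm from the box's middle, axes as the box. A screw carries a 20 mm rubber pad facing the sieve, 16 mm above the rails; the pad's face stands 22 to 46 mm inside the bracket, set anew each time and not measured (18 to 42 mm from a centred sieve)
- stop_left_face (a point): middle of the left bracket's inner face, 16 mm above its foot, on the pad's axis. The pad in front of it is sprung: 3 N per mm, bottoming after 12 mm. 4 N on the pad counts as a bump; over 25 N is too hard
- stop_right: right end stop: steel bracket 50 x 10 x 34 mm fixed on the box's -y end, origin: centre of its foot, 124 mm from the box's middle, axes as the box. A screw carries a 20 mm rubber pad facing the sieve, 16 mm above the rails; the pad's face stands 22 to 46 mm inside the bracket, set anew each time and not measured (18 to 42 mm from a centred sieve)
- stop_right_face (a point): middle of the right bracket's inner face, 16 mm above its foot, on the pad's axis. The pad in front of it is sprung: 3 N per mm, bottoming after 12 mm. 4 N on the pad counts as a bump; over 25 N is too hard
- small_ball_1: small steel ball, 12 mm diameter, origin at its centre; starts on the solid middle strip of the sieve floor
- small_ball_2: small steel ball, 12 mm diameter, origin at its centre; starts on the solid middle strip of the sieve floor
- small_ball_3: small steel ball, 12 mm diameter, origin at its centre; starts on the solid middle strip of the sieve floor
- small_ball_4: small steel ball, 12 mm diameter, origin at its centre; starts on the solid middle strip of the sieve floor
- small_ball_5: small steel ball, 12 mm diameter, origin at its centre; starts on the solid middle strip of the sieve floor
- large_ball_1: large steel ball, 24 mm diameter, origin at its centre; starts in the sieve, sitting in a slot
- large_ball_2: large steel ball, 24 mm diameter, origin at its centre; starts in the sieve, sitting in a slot
- large_ball_3: large steel ball, 24 mm diameter, origin at its centre; starts in the sieve, sitting in a slot
- plain_board: fixed pale mixing board with a patch of dried filler, 120 (x) x 225 (y) x 17 mm, lying flat on the bench on the other side of the robot's midline from the catch box; origin: centre of its underside
- glue: bystander, loose: white glue bottle, 33 mm across, 100 mm high; origin: centre of its underside
- tape_roll: bystander, loose: roll of masking tape lying flat, 56 mm across, 24 mm high; origin: centre of its underside
- offcut: bystander, loose: pine offcut 28 x 45 x 28 mm; origin: centre of its underside
- mix_cup_b: bystander, loose: grey plastic mixing cup, 84 mm across, 98 mm high; origin: centre of its underside

How it is judged:
On the way, in this order (a step that is already met when the one before it is completed fails the run):
1. held sieve, on its rails or at most 9 mm above them, is run against the left stop (over 4 N) (contact force between sieve and stop_left above 4 N and contact force between the fingers and sieve above 1 N and z of sieve in the frame of sift_frame between 0.05 and 0.064 m), for 0.04 s.
2. held sieve, on its rails or at most 9 mm above them, is run against the right stop (over 4 N) (contact force between sieve and stop_right above 4 N and contact force between the fingers and sieve above 1 N and z of sieve in the frame of sift_frame between 0.05 and 0.064 m), for 0.04 s.
3. held sieve, on its rails or at most 9 mm above them, is run against the left stop (over 4 N) (all of step 1), for 0.04 s.
4. held sieve, on its rails or at most 9 mm above them, is run against the right stop (over 4 N) (all of step 2), for 0.04 s.
5. sieve lifted clear of the box with all five small balls in the box and all three large balls in the sieve (x of small_ball_1 in the frame of sift_frame between -0.05 and 0.05 m and y of small_ball_1 in the frame of sift_frame between -0.125 and 0.125 m and z of small_ball_1 in the frame of sift_frame between 0 and 0.04 m and x of small_ball_2 in the frame of sift_frame between -0.05 and 0.05 m and y of small_ball_2 in the frame of sift_frame between -0.125 and 0.125 m and z of small_ball_2 in the frame of sift_frame between 0 and 0.04 m and x of small_ball_3 in the frame of sift_frame between -0.05 and 0.05 m and y of small_ball_3 in the frame of sift_frame between -0.125 and 0.125 m and z of small_ball_3 in the frame of sift_frame between 0 and 0.04 m and x of small_ball_4 in the frame of sift_frame between -0.05 and 0.05 m and y of small_ball_4 in the frame of sift_frame between -0.125 and 0.125 m and z of small_ball_4 in the frame of sift_frame between 0 and 0.04 m and x of small_ball_5 in the frame of sift_frame between -0.05 and 0.05 m and y of small_ball_5 in the frame of sift_frame between -0.125 and 0.125 m and z of small_ball_5 in the frame of sift_frame between 0 and 0.04 m and x of large_ball_1 in the frame of sieve between -0.048 and 0.048 m and y of large_ball_1 in the frame of sieve between -0.053 and 0.053 m and z of large_ball_1 in the frame of sieve between 0.01 and 0.045 m and x of large_ball_2 in the frame of sieve between -0.048 and 0.048 m and y of large_ball_2 in the frame of sieve between -0.053 and 0.053 m and z of large_ball_2 in the frame of sieve between 0.01 and 0.045 m and x of large_ball_3 in the frame of sieve between -0.048 and 0.048 m and y of large_ball_3 in the frame of sieve between -0.053 and 0.053 m and z of large_ball_3 in the frame of sieve between 0.01 and 0.045 m and z of sieve in the frame of sift_frame above 0.085 m), for 0.1 s.
At the end, for the whole second after the job is handed in: All five small balls lie inside the catch box; all three large balls are in the sieve; the sieve stands flat (within 0.06 rad) on the plain board, its centre within 50 mm (board's x) and 85 mm (board's y) of the board's centre, at rest and released (x of small_ball_1 in the frame of sift_frame between -0.05 and 0.05 m and y of small_ball_1 in the frame of sift_frame between -0.125 and 0.125 m and z of small_ball_1 in the frame of sift_frame between 0 and 0.04 m and x of small_ball_2 in the frame of sift_frame between -0.05 and 0.05 m and y of small_ball_2 in the frame of sift_frame between -0.125 and 0.125 m and z of small_ball_2 in the frame of sift_frame between 0 and 0.04 m and x of small_ball_3 in the frame of sift_frame between -0.05 and 0.05 m and y of small_ball_3 in the frame of sift_frame between -0.125 and 0.125 m and z of small_ball_3 in the frame of sift_frame between 0 and 0.04 m and x of small_ball_4 in the frame of sift_frame between -0.05 and 0.05 m and y of small_ball_4 in the frame of sift_frame between -0.125 and 0.125 m and z of small_ball_4 in the frame of sift_frame between 0 and 0.04 m and x of small_ball_5 in the frame of sift_frame between -0.05 and 0.05 m and y of small_ball_5 in the frame of sift_frame between -0.125 and 0.125 m and z of small_ball_5 in the frame of sift_frame between 0 and 0.04 m and x of large_ball_1 in the frame of sieve between -0.048 and 0.048 m and y of large_ball_1 in the frame of sieve between -0.053 and 0.053 m and z of large_ball_1 in the frame of sieve between 0.01 and 0.045 m and x of large_ball_2 in the frame of sieve between -0.048 and 0.048 m and y of large_ball_2 in the frame of sieve between -0.053 and 0.053 m and z of large_ball_2 in the frame of sieve between 0.01 and 0.045 m and x of large_ball_3 in the frame of sieve between -0.048 and 0.048 m and y of large_ball_3 in the frame of sieve between -0.053 and 0.053 m and z of large_ball_3 in the frame of sieve between 0.01 and 0.045 m and x of sieve in the frame of plain_board between -0.05 and 0.05 m and y of sieve in the frame of plain_board between -0.085 and 0.085 m and z of sieve in the frame of plain_board between 0.01 and 0.024 m and angle between sieve's own z axis and vertical below 0.06 rad and linear speed of sieve below 0.02 m/s and contact force between sieve and plain_board above 2 N and contact force between sieve and the fingers below 0.1 N); the robot touches nothing.
It fails at once if the sieve is driven into the left or right stop harder than 25 N (contact force between sieve and stop_left above 25 N or contact force between sieve and stop_right above 25 N).
It fails at once if the sieve is pressed on the box (rails, lips and stops together) or on the board harder than 60 N (contact force between sieve and sift_frame above 60 N or contact force between sieve and plain_board above 60 N).
It fails at once if the sieve is tipped more than 0.3 rad (angle between sieve's own z axis and vertical above 0.3 rad).
It fails at once if the glue bottle, masking-tape roll, pine offcut, mixing cup: any of them is moved more than 30 mm (distance of any of glue, tape_roll, offcut, mix_cup_b from where it was at the start of the episode above 0.03 m).
It also fails if it takes over 51 s, if anything falls off the work surface, if the arm or the gripper's body presses on something with over 40 N, if the wrist force passes 120 N, or if a joint passes its speed limit or range.

## Working session

There is one attempt and no reset: what is moved stays moved. The work goes in short steps, Python scripts to look and compute and a tool call to move; the robot and the scene stay as the last step left them, time stands still between calls to the robot, and variables do not carry over. Pictures are saved under pics/ and viewed, at most 10 in all, crops included, and the job is handed in when it is done.

Besides the shell and the picture viewer there is one more tool, called as name([rows], argument=value, ...), one row to a line, values as JSON. send_rows: Moves the arm, as the interface text tells. Its arguments: {"type":"object","properties":{"rows":{"type":"array","items":{"type":"array"}},"newtons":{"type":"number"}},"required":["rows"]}

```bash
mkdir -p pics; cat > h.py <<'E'
import numpy as np, cv2
from station import ctrl
from scipy.spatial.transform import Rotation as R
def grab(n):
    im=ctrl.get_image(n); np.savez(''+n+'.npz',**im); return im
def cloud(im):
    K=np.array([[im['fx'],0,im['cx']],[0,im['fy'],im['cy']],[0,0,1.]])
    h,w=im['range_z'].shape
    u,v=np.meshgrid(np.arange(w),np.arange(h))
    p=np.stack([u,v],-1).reshape(-1,1,2).astype(float)
    d=cv2.undistortPoints(p,K,np.array([float(im['k1']),0,0,0])).reshape(h,w,2)
    z=im['range_z'].astype(float)
    c=np.stack([d[...,0]*z,d[...,1]*z,z,np.ones_like(z)],-1)
    P=(c@np.array(im['cam_to_world']).T)[...,:3]
    P[z<=0]=np.nan
    return P
E
python3 - <<'E'
from h import *
a=[]
for n in ('top','side'):
    im=grab(n); a.append(im['frame'])
    cv2.imwrite(f'pics/{n}0.png',cv2.resize(im['frame'][...,::-1],None,fx=1.5,fy=1.5))
    print(n,np.round(im['cam_to_world'],3).tolist())
o=ctrl.get_obs();print(o['t'],o['tool_pos'],o['tool_rot'],o['contact_force'],R.from_rotvec(o['tool_rot']).as_matrix().round(3).tolist())
E
```

```text
top [[-0.002, -0.981, 0.196, 0.293], [-1.0, -0.001, -0.019, 0.001], [0.019, -0.196, -0.98, 1.466], [0.0, 0.0, 0.0, 1.0]]
side [[0.88, -0.306, 0.364, 0.247], [-0.475, -0.594, 0.649, -0.594], [0.018, -0.744, -0.668, 0.692], [0.0, 0.0, 0.0, 1.0]]
0.1 [0.26465901 0.56555646 0.23017815] [-6.82091640e-01 -3.06601455e+00  2.77697082e-03] [-0.68939518  0.24226864 -0.40653843] [[-0.906, 0.424, -0.001], [0.424, 0.906, -0.002], [0.0, -0.002, -1.0]]
```

View pics/top0.png

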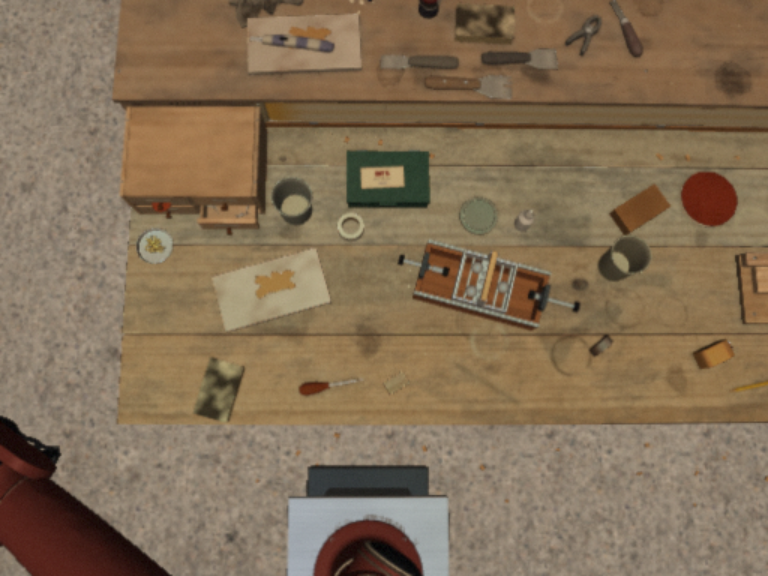

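View pics/side0.png

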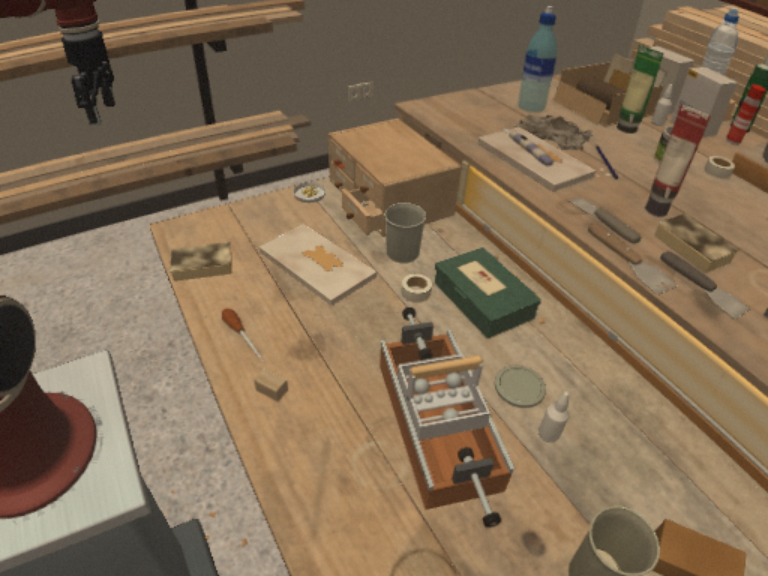

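Top view: catch box with sieve at about (482,284), tilted about 12° in the picture, with the handle from (494,254) to (487,303); the board is at (271,289). The side view shows the handle at (445,367) and the sieve balls under it.

```bash
python3 - <<'E'
from h import *
for n in ('top','side'):
    im=dict(np.load(n+'.npz')); P=cloud(im); f=im['frame'].astype(int)
    Q=P.reshape(-1,3); C=f.reshape(-1,3)
    def rep(name,m):
        q=Q[m]; 
        if len(q)<8: print(n,name,len(q)); return
        r=cv2.minAreaRect((q[:,:2]*1000).astype(np.float32))
        print(n,name,len(q),'mean',q.mean(0).round(4),'z',np.percentile(q[:,2],[5,50,95]).round(4),'rect',np.round(r[0],1),np.round(r[1],1),round(r[2],1))
    c=P[int(284/1.5),int(482/1.5)] if n=='top' else P[int(400/1.5),int(450/1.5)]
    print(c)
    near=np.linalg.norm(Q[:,:2]-c[:2],axis=1)<0.16
    wood=(C[:,0]-C[:,2]>45)
    rep('handle',near&(Q[:,2]>.12)&(Q[:,2]<.17)&wood)
    rep('boxall',near&(Q[:,2]>.045)&(Q[:,2]<.075))
    b=P[int(289/1.5),int(271/1.5)] if n=='top' else P[int(265/1.5),int(305/1.5)]
    nb=np.linalg.norm(Q[:,:2]-b[:2],axis=1)<0.15
    rep('board',nb&(Q[:,2]>.011)&(Q[:,2]<.025)&(C.min(1)>90))
    tall=(Q[:,2]>.03)&(Q[:,2]<.5)&(Q[:,0]>.2)&(Q[:,0]<.85)&(abs(Q[:,1])<.6)
    print('hmax near',np.nanmax(Q[near,2]))
E
```

```text
[ 0.56853585 -0.2258096   0.07293812]
top handle 147 mean [ 0.5706 -0.2294  0.1404] z [0.1351 0.1405 0.1456] rect [ 569.9 -229.7] [12.9 97. ] 74.9
top boxall 1187 mean [ 0.5697 -0.2312  0.0614] z [0.0491 0.0625 0.0734] rect [ 571.1 -227.7] [219.3 285. ] 12.1
top board 2361 mean [0.5655 0.2038 0.0171] z [0.0124 0.0169 0.0221] rect [582.  207.2] [149.  225.9] 16.5
hmax near 0.14898729456559257
[ 0.58107363 -0.23967503  0.0664969 ]
side handle 365 mean [ 0.5675 -0.233   0.1374] z [0.1287 0.1392 0.1418] rect [ 569.6 -231.7] [13.2 97.9] 74.0
side boxall 2799 mean [ 0.5678 -0.2547  0.0613] z [0.0483 0.0631 0.0737] rect [ 572.4 -232.9] [232.9 280.6] 16.1
side board 1688 mean [0.565  0.1931 0.0162] z [0.014  0.0162 0.0184] rect [567.1 201.1] [121.  225.7] 16.1
hmax near 0.14289727725901402
```

send_rows([
  [8.5,[0,0,0],-10],
  [8.5,[-2,-3,0],0],
  [8.5,[-3.4,-4.7,0],0],
  [8.5,[-3.4,-4.7,0],0],
  [8.5,[-3.4,-4.7,0],0],
  [8.5,[-3.4,-4.7,0],0],
  [8.5,[-3.4,-4.7,0],0],
  [8.5,[-3.4,-4.7,0],0],
  [8.5,[-3.4,-4.7,0],0],
  [8.5,[-3.4,-4.7,0],0],
], newtons=70)

```text
t: 1.35
tool_pos: [0.4413, 0.0962, 0.231]
tool_rot: [0.412, 3.114, 0.0]
contact_force: [0.6, 0.4, 0.2]
opening: 0.0854
grip_force: 0.0
```

```bash
cat >> h.py <<'E'
def togo(xyz,deg_y):
    "cm shift in tool axes from measured pose; deg turn so tool y lies at deg_y"
    o=ctrl.get_obs(); M=R.from_rotvec(o['tool_rot']).as_matrix()
    a=np.degrees(np.arctan2(M[1,1],M[0,1]))
    print('t',round(o['t'],2),'pos',np.round(o['tool_pos'],4),'yaw',round(a,2),'tilt z',M[:,2].round(3),'shift cm',(100*M.T@(np.array(xyz)-o['tool_pos'])).round(2),'turn',round(a-deg_y,1),'F',np.round(o['contact_force'],1))
E
python3 - <<'E'
from h import *
togo([.570,-.2305,.231],75)
c=np.array([.570,-.2305]);a=np.radians(-15)
ex=np.array([np.cos(a),np.sin(a)]);ey=np.array([-np.sin(a),np.cos(a)])
for n in('top','side'):
    im=dict(np.load(n+'.npz'));Q=cloud(im).reshape(-1,3)
    x=(Q[:,:2]-c)@ex;y=(Q[:,:2]-c)@ey;z=Q[:,2]
    m=(abs(x)<.009)&(z>.06)&(z<.1)&(abs(y)<.17)
    h,e=np.histogram(y[m]*1000,np.arange(-160,161,4)); print(n,[(int(k),int(v)) for k,v in zip(e,h) if v])
    m=(z>.05)&(z<.07)&(abs(y)<.12)
    for s in(-1,1):
        k=m&(x*s>.035)&(x*s<.07); print(s,'x rail',np.nanpercentile(x[k],[5,50,95]).round(4),'slope',np.polyfit(y[k],x[k],1).round(4))
E
```

```text
t 1.35 pos [0.4413 0.0962 0.231 ] yaw 74.92 tilt z [ 0.  0. -1.] shift cm [-20.92 -28.2   -0.  ] turn -0.1 F [0.6 0.4 0.2]
top [(-160, 4), (-156, 4), (-152, 3), (-148, 3), (-144, 3), (-140, 4), (-136, 4), (-132, 1), (-128, 9), (-124, 5), (-120, 13), (-116, 8), (-112, 5), (-108, 6), (-104, 7), (-100, 8), (-96, 9), (-92, 4), (-56, 4), (-52, 9), (-48, 6), (-44, 7), (-40, 9), (-36, 9), (-32, 11), (-28, 3), (0, 5), (4, 8), (8, 8), (12, 4), (28, 5), (32, 3), (48, 3), (52, 9), (56, 2), (72, 2), (76, 7), (80, 9), (84, 6), (88, 5), (92, 6), (96, 6), (100, 5), (104, 5), (108, 3), (112, 5), (116, 7), (120, 7), (124, 8), (128, 6), (132, 4), (136, 4), (140, 3), (144, 3), (148, 5), (152, 3), (156, 3)]
-1 x rail [-0.0566 -0.0524 -0.0413] slope [ 0.0056 -0.0511]
1 x rail [0.0398 0.0524 0.0593] slope [0.0067 0.0514]
side [(-160, 10), (-156, 10), (-152, 8), (-148, 8), (-144, 7), (-140, 8), (-136, 9), (-132, 41), (-128, 38), (-124, 18), (-120, 6), (-116, 3), (-112, 7), (-108, 12), (-104, 33), (-100, 14), (-96, 14), (-56, 75), (-52, 6), (-48, 9), (-44, 16), (-40, 14), (-36, 11), (-32, 5), (-16, 5), (-12, 18), (-8, 12), (-4, 18), (0, 20), (4, 9), (8, 6), (12, 1), (24, 7), (28, 11), (48, 14), (52, 9), (56, 1), (72, 32), (76, 10), (80, 11), (84, 4), (88, 4), (92, 9), (96, 6), (100, 7), (104, 7), (108, 3), (112, 17), (116, 33), (120, 18), (124, 12), (128, 1), (140, 2), (144, 3), (148, 5), (152, 3), (156, 4)]
-1 x rail [-0.057  -0.0527 -0.0402] slope [ 0.0045 -0.0511]
1 x rail [0.0396 0.051  0.0583] slope [0.0033 0.0505]
```

send_rows([
  [8.5,[-3.7,-5,0],0],
  [8.5,[-3.7,-5,0],0],
  [8.5,[-3.7,-5,0],0],
  [8.5,[-3.7,-5,0],0],
  [8.5,[-3.7,-5,0],0],
  [8.5,[-2.4,-3.2,0],0],
  [8.5,[0,0,0],0],
])

```text
t: 2.22
tool_pos: [0.5696, -0.2309, 0.2301]
tool_rot: [-0.417, -3.112, -0.001]
contact_force: [0.8, 1.2, 0.4]
opening: 0.0848
grip_force: 0.0
```

```bash
python3 - <<'E'
from h import *
im=grab('wrist');P=cloud(im);C=im['frame'].astype(int).reshape(-1,3);Q=P.reshape(-1,3)
m=(Q[:,2]>.115)&(Q[:,2]<.16)&(C[:,0]-C[:,2]>40)&(np.hypot(Q[:,0]-.57,Q[:,1]+.23)<.08)
r=cv2.minAreaRect((Q[m][:,:2]*1000).astype(np.float32));print(m.sum(),r,np.percentile(Q[m][:,2],[5,50,95]))
togo([r[0][0]/1000,r[0][1]/1000,.114],75)
cv2.imwrite('pics/w1.png',im['frame'][...,::-1])
E
```

```text
1307 ((570.453857421875, -229.29415893554688), (11.78034782409668, 99.8583755493164), 74.34369659423828) [0.13890162 0.14135851 0.14260485]
t 2.27 pos [ 0.5693 -0.2293  0.2303] yaw 74.81 tilt z [-0.002  0.001 -1.   ] shift cm [-0.13  0.03 11.63] turn -0.2 F [-0.5  1.  -0.7]
```

View pics/w1.png

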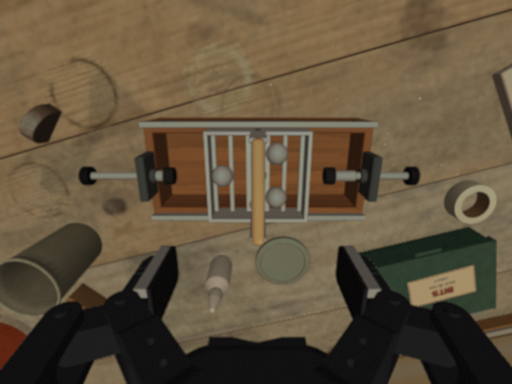

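The wrist view has the bar centred at (258,190). Pad faces are at (328,176), close to the sieve wall, and (176,176), farther off. The tool is aligned, so I'll descend and grip.

send_rows([
  [8.5,[-0.1,0,3],0],
  [8.5,[0,0,4],0],
  [8.5,[0,0,3],0],
  [8.5,[0,0,1.6],0],
  [8.5,[0,0,0],0],
  [0,[0,0,0],0],
  [0,[0,0,0],0],
  [0,[0,0,0],0],
  [0,[0,0,0],0],
  [0,[0,0,0],0],
], newtons=70)

```text
t: 3.52
tool_pos: [0.5708, -0.2297, 0.1157]
tool_rot: [0.413, 3.114, -0.002]
contact_force: [-0.0, -2.9, 1.4]
opening: 0.0108
grip_force: 70.7
```

send_rows([
  [0,[0,0,-0.2],0],
  [0,[0,0,0],0],
  [0,[0,0.7,0],0],
  [0,[0,0.9,0],0],
  [0,[0,0,0],0],
])

```text
t: 4.15
tool_pos: [0.5746, -0.2123, 0.1167]
tool_rot: [-0.41, -3.113, -0.001]
contact_force: [1.0, 0.2, -6.0]
opening: 0.0107
grip_force: 69.7
```

send_rows([
  [0,[0,0.3,0],0],
  [0,[0,0,0],0],
])

```text
t: 4.4
tool_pos: [0.5751, -0.2109, 0.1172]
tool_rot: [-0.412, -3.113, 0.002]
contact_force: [-0.9, -2.1, -7.7]
opening: 0.0108
grip_force: 69.7
```

send_rows([
  [0,[0,0.25,0],0],
  [0,[0,0,0],0],
])

```text
t: 4.65
tool_pos: [0.5756, -0.2095, 0.1175]
tool_rot: [-0.412, -3.113, 0.005]
contact_force: [-3.0, -6.0, -5.5]
opening: 0.0107
grip_force: 69.9
```

send_rows([
  [0,[0,0.15,0],0],
  [0,[0,0,0],0],
])

```text
t: 4.9
tool_pos: [0.5759, -0.2088, 0.1177]
tool_rot: [-0.412, -3.113, 0.007]
contact_force: [-2.8, -7.4, -4.9]
opening: 0.0113
grip_force: 70.0
```

send_rows([
  [0,[0,-1.4,0],0],
  [0,[0,-1.6,0],0],
  [0,[0,-1.6,0],0],
  [0,[0,-1.2,0],0],
  [0,[0,0,0],0],
])

```text
t: 5.52
tool_pos: [0.5613, -0.2637, 0.1174]
tool_rot: [0.415, 3.114, 0.0]
contact_force: [0.5, -0.4, -5.5]
opening: 0.0107
grip_force: 69.7
```

send_rows([
  [0,[0,-0.4,0],0],
  [0,[0,0,0],0],
])

```text
t: 5.78
tool_pos: [0.5605, -0.2663, 0.1172]
tool_rot: [-0.412, -3.114, -0.001]
contact_force: [-0.6, -0.1, -6.9]
opening: 0.0104
grip_force: 69.7
```

send_rows([
  [0,[0,-0.3,0],0],
  [0,[0,0,0],0],
])

```text
t: 6.02
tool_pos: [0.56, -0.2683, 0.1175]
tool_rot: [0.412, 3.114, 0.004]
contact_force: [0.8, 4.1, -4.1]
opening: 0.0105
grip_force: 70.0
```

send_rows([
  [0,[0,-0.3,0],0],
  [0,[0,0,0],0],
])

```text
t: 6.28
tool_pos: [0.5597, -0.2701, 0.1178]
tool_rot: [0.412, 3.114, 0.008]
contact_force: [1.2, 9.4, -2.0]
opening: 0.0109
grip_force: 70.3
```

send_rows([
  [0,[0,1.5,0],0],
  [0,[0,1.6,0],0],
  [0,[0,1.6,0],0],
  [0,[0,1.3,0],0],
  [0,[0,0.7,0],0],
  [0,[0,0.1,0],0],
  [0,[0,0,0],0],
])

```text
t: 7.15
tool_pos: [0.5761, -0.2091, 0.1181]
tool_rot: [-0.412, -3.114, 0.01]
contact_force: [-2.9, -7.4, -3.6]
opening: 0.0106
grip_force: 70.1
```

send_rows([
  [0,[0,-1.5,0],0],
  [0,[0,-1.6,0],0],
  [0,[0,-1.6,0],0],
  [0,[0,-1.3,0],0],
  [0,[0,-0.7,0],0],
  [0,[0,-0.1,0],0],
  [0,[0,0,0],0],
])

```text
t: 8.02
tool_pos: [0.5597, -0.2699, 0.1179]
tool_rot: [0.413, 3.114, 0.01]
contact_force: [1.8, 9.7, -1.6]
opening: 0.0111
grip_force: 70.3
```

```bash
python3 - <<'E'
from h import *
for n in('side','wrist'):
    im=grab(n); f=im['frame'][...,::-1]
    if n=='side': f=cv2.resize(f[210:350,240:350],None,fx=4,fy=4,interpolation=cv2.INTER_CUBIC)
    cv2.imwrite(f'pics/{n}2.png',f)
E
```

```text
(no output)
```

View pics/side2.png

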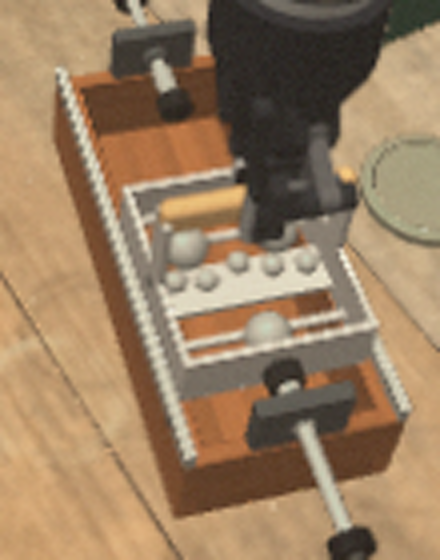

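Side crop: all five small balls are still on the strip, between (175,280) and (307,262), shifted toward its far edge. I'll use faster strokes.

send_rows([
  [0,[0,2.1,0],0],
  [0,[0,2.2,0],0],
  [0,[0,1.7,0],0],
  [0,[0,0.6,0],0],
  [0,[0,0.2,0],0],
  [0,[0,0,0],0],
])

```text
t: 8.88
tool_pos: [0.5761, -0.209, 0.118]
tool_rot: [-0.411, -3.114, 0.01]
contact_force: [-3.6, -7.1, -4.1]
opening: 0.0107
grip_force: 70.1
```

send_rows([
  [0,[0,-2.1,0],0],
  [0,[0,-2.2,0],0],
  [0,[0,-1.7,0],0],
  [0,[0,-0.6,0],0],
  [0,[0,-0.2,0],0],
  [0,[0,0,0],0],
])

```text
t: 9.62
tool_pos: [0.5597, -0.27, 0.1179]
tool_rot: [0.413, 3.113, 0.01]
contact_force: [1.0, 9.2, -1.8]
opening: 0.0106
grip_force: 70.4
```

```bash
python3 - <<'E'
from h import *
im=grab('side'); f=im['frame'][...,::-1]
f=cv2.resize(f[210:350,240:350],None,fx=4,fy=4,interpolation=cv2.INTER_CUBIC)
cv2.imwrite('pics/side3.png',f)
E
```

```text
(no output)
```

View pics/side3.png

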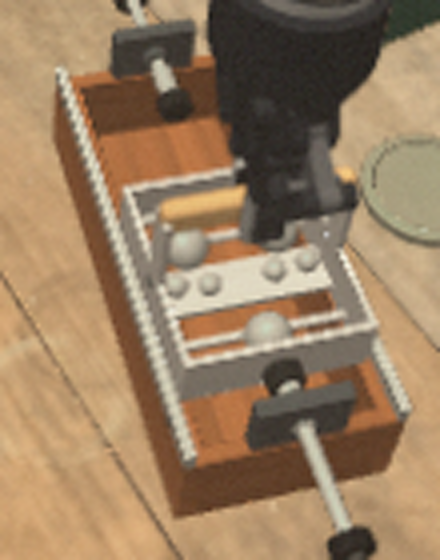

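Four remain at (175,285), (209,283), (275,268) and (307,260). I'll go slowly to the left so they stay put, then fast to the right.

send_rows([
  [0,[0,0.6,0],0],
  [0,[0,0.7,0],0],
  [0,[0,0.7,0],0],
  [0,[0,0.7,0],0],
  [0,[0,0.7,0],0],
  [0,[0,0.7,0],0],
  [0,[0,0.7,0],0],
  [0,[0,0.7,0],0],
  [0,[0,0.7,0],0],
  [0,[0,0.6,0],0],
])

```text
t: 10.92
tool_pos: [0.5765, -0.2084, 0.1181]
tool_rot: [0.411, 3.115, -0.008]
contact_force: [-4.6, -10.1, -2.0]
opening: 0.0107
grip_force: 70.3
```

send_rows([
  [0,[0,-2.7,0],0],
  [0,[0,-2.6,0],0],
  [0,[0,-0.9,0],0],
  [0,[0,-0.4,0],0],
  [0,[0,-0.2,0],0],
  [0,[0,0,0],0],
])

```text
t: 11.68
tool_pos: [0.5599, -0.2694, 0.1178]
tool_rot: [0.411, 3.114, 0.008]
contact_force: [1.0, 7.2, -2.6]
opening: 0.011
grip_force: 70.3
```

```bash
python3 - <<'E'
from h import *
im=grab('side'); f=im['frame'][...,::-1]
f=cv2.resize(f[210:350,240:350],None,fx=4,fy=4,interpolation=cv2.INTER_CUBIC)
cv2.imwrite('pics/side4.png',f)
E
```

```text
(no output)
```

View pics/side4.png

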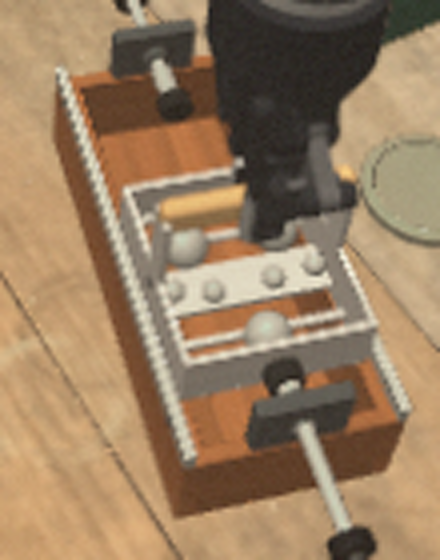

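Four small balls remain, at (175,290), (212,290), (273,275) and (313,262), now slightly nearer the right slot. I'll track them numerically from here.

```bash
cat >> h.py <<'E'
def balls(save=None):
    im=grab('side');P=cloud(im);o=ctrl.get_obs()
    a=np.radians(-15);ex=np.array([np.cos(a),np.sin(a)]);ey=np.array([-np.sin(a),np.cos(a)])
    d=P[...,:2]-np.array(o['tool_pos'])[:2]-[-.0002,0]
    x=d@ex*1000;y=d@ey*1000;z=P[...,2]*1000-57
    g=im['frame'].astype(int); grey=(g.max(-1)-g.min(-1)<40)
    m=(abs(x)<46)&(abs(y)<50)&(z>15)&(z<35)&grey
    n,l,s,c=cv2.connectedComponentsWithStats(m.astype(np.uint8),connectivity=4)
    print('t',o['t'],[(int(s[i,4]),*np.round([x[l==i].mean(),y[l==i].mean(),z[l==i].max()]).astype(int).tolist(),np.round(c[i]).astype(int).tolist()) for i in range(1,n) if s[i,4]>3])
    q=(abs(x)<40)&(abs(y)<50)&(z>5)&(z<14)&grey&(g.min(-1)>110)
    h,e=np.histogram(y[q],np.arange(-50,51,4));print('floor',[(int(k),int(v)) for k,v in zip(e,h) if v])
E
python3 -c "
from h import *
balls()"
```

```text
t 11.775 [(35, 26, 13, 31, [310, 269]), (75, -25, 15, 32, [287, 272]), (24, 38, -3, 23, [318, 275]), (26, 14, -6, 23, [308, 278]), (26, -38, -5, 33, [283, 282]), (21, -18, -8, 23, [293, 282]), (76, -2, -40, 32, [306, 292])]
floor [(-34, 23), (-30, 24), (-14, 34), (-10, 66), (-6, 41), (-2, 31), (2, 46), (6, 50), (10, 38), (14, 1), (26, 6), (30, 4), (46, 4)]
```

send_rows([
  [0,[0,0.8,0],0],
  [0,[0,1.2,0],0],
  [0,[0,1.2,0],0],
  [0,[0,1.2,0],0],
  [0,[0,1.2,0],0],
  [0,[0,0.8,0],0],
  [0,[0,0.4,0],0],
  [0,[0,0,0],0],
])

```text
t: 12.78
tool_pos: [0.5763, -0.2091, 0.1183]
tool_rot: [-0.412, -3.114, 0.01]
contact_force: [-2.7, -7.2, -3.6]
opening: 0.0106
grip_force: 70.1
```

```bash
python3 -c "
from h import *
balls()"
```

```text
t 12.825 [(6, -42, 44, 32, [266, 241]), (59, 26, 12, 31, [300, 247]), (82, -25, 15, 31, [278, 249]), (42, 43, -12, 34, [311, 253]), (22, 16, -9, 22, [299, 256]), (19, -38, -7, 34, [275, 259]), (23, -17, -10, 22, [285, 259]), (49, -2, -41, 33, [297, 266])]
floor [(-34, 38), (-30, 3), (-18, 6), (-14, 58), (-10, 34), (-6, 33), (-2, 26), (2, 42), (6, 47), (10, 13), (26, 9), (30, 1), (42, 1), (46, 4)]
```

send_rows([
  [0,[0,-0.3,0],0],
  [0,[0,-0.6,0],0],
  [0,[0,-1.0,0],0],
  [0,[0,-1.5,0],0],
  [0,[0,-2.3,0],0],
  [0,[0,0,0],0],
  [0,[0,0,0],0],
])

```text
t: 13.7
tool_pos: [0.5616, -0.2623, 0.1173]
tool_rot: [0.414, 3.114, 0.001]
contact_force: [-0.6, 0.2, -5.1]
opening: 0.0107
grip_force: 69.8
```

```bash
python3 -c "
from h import *
balls()"
```

```text
t 13.75 [(5, -9, 49, 31, [288, 254]), (5, -33, 50, 31, [277, 256]), (42, 26, 13, 29, [309, 266]), (71, -24, 15, 32, [286, 269]), (4, 46, 4, 33, [320, 266]), (4, 45, -4, 34, [321, 268]), (75, -2, -41, 31, [305, 289]), (4, -42, -27, 34, [284, 288])]
floor [(-34, 26), (-30, 18), (-26, 10), (-22, 5), (-18, 2), (-14, 57), (-10, 62), (-6, 60), (-2, 56), (2, 58), (6, 60), (10, 25), (26, 9), (30, 1), (46, 8)]
```

send_rows([
  [0,[0,2.8,0],0],
  [0,[0,1.2,0],0],
  [0,[0,0.7,0],0],
  [0,[0,0.4,0],0],
  [0,[0,0.2,0],0],
  [0,[0,0,0],0],
])

```text
t: 14.5
tool_pos: [0.5755, -0.2114, 0.1176]
tool_rot: [0.413, 3.114, -0.002]
contact_force: [-0.8, -2.5, -3.9]
opening: 0.0108
grip_force: 69.9
```

```bash
python3 -c "
from h import *
balls()"
```

```text
t 14.55 [(52, 26, 13, 30, [300, 247]), (80, -25, 15, 30, [278, 250]), (15, 45, -7, 33, [312, 252]), (6, 46, -25, 34, [316, 258]), (50, -2, -41, 33, [297, 267])]
floor [(-34, 32), (-30, 10), (-14, 53), (-10, 50), (-6, 50), (-2, 50), (2, 53), (6, 49), (10, 26), (26, 8), (30, 2), (46, 2)]
```

```bash
python3 - <<'E'
from h import *
s=cv2.resize(np.load('side.npz')['frame'][205:345,240:350],None,fx=3.4,fy=3.4,interpolation=cv2.INTER_CUBIC)
w=cv2.resize(grab('wrist')['frame'],(400,300)); c=np.zeros((476,400,3),np.uint8);c[:300]=w
cv2.imwrite('pics/c5.png',np.hstack([s,c])[...,::-1])
togo([.566,.202,.30],106)
E
```

```text
t 14.6 pos [ 0.5755 -0.2113  0.1175] yaw 74.89 tilt z [ 0.    -0.001 -1.   ] shift cm [ 11.68  39.64 -18.28] turn -31.1 F [-1.2 -2.5 -4.1]
```

View pics/c5.png

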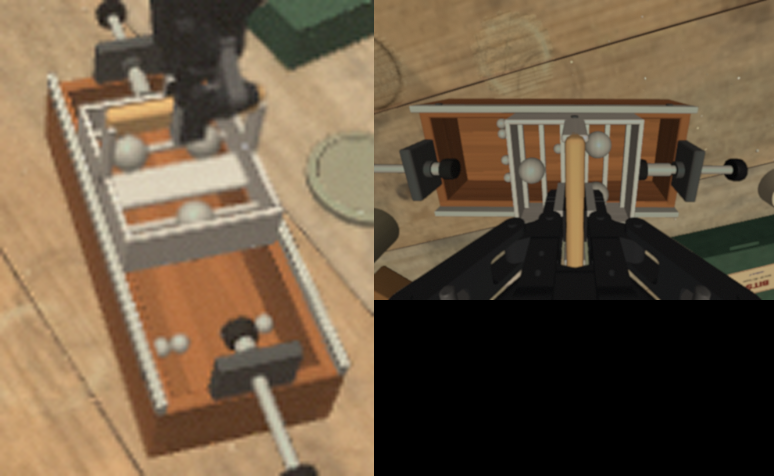

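The strip is empty in the side view. The wrist view shows five small balls on the box floor near (502,125), (502,136), (507,160), (507,176) and (558,149), and three large ones in the sieve. Now I lift.

send_rows([
  [0,[0,-0.5,0],0],
  [0,[0,-0.5,0],0],
  [0,[0,0,-0.5],0],
  [0,[0,0,-1],0],
  [0,[0,0,-1.5],0],
  [0,[0,0,-1.5],0],
  [0,[0,0,-1.5],0],
  [0,[0,0,-1.5],0],
  [0,[0,0,-1.5],0],
  [0,[0,0,-1],0],
])

```text
t: 15.85
tool_pos: [0.5732, -0.2204, 0.2187]
tool_rot: [0.412, 3.113, -0.001]
contact_force: [0.4, -0.4, -5.4]
opening: 0.0107
grip_force: 69.8
```

send_rows([
  [0,[0,0,-0.5],-2],
  [0,[0,0,0],-4],
  [0,[0,0,0],-5],
  [0,[0,0,0],-5],
  [0,[0,0,0],-5],
  [0,[0,0,0],-5],
  [0,[0,0,0],-3],
  [0,[0,0,0],-2],
  [0,[0,0,0],0],
])

```text
t: 16.98
tool_pos: [0.5728, -0.2202, 0.222]
tool_rot: [0.435, -3.111, -0.001]
contact_force: [0.5, -0.5, -6.2]
opening: 0.0107
grip_force: 69.8
```

```bash
python3 - <<'E'
from h import *
togo([.566,.202,.22],106)
im=grab('top');P=cloud(im)
Q=P.reshape(-1,3);m=(np.hypot(Q[:,0]-.566,Q[:,1]-.202)<.15)&(Q[:,2]>.011)&(Q[:,2]<.026)&(im['frame'].reshape(-1,3).min(1)>120)
print(cv2.minAreaRect((Q[m][:,:2]*1000).astype(np.float32)))
q=Q[m];print(np.percentile(q[:,2],[5,50,95]), Q[(np.hypot(Q[:,0]-.566,Q[:,1]-.202)<.02)][:,2].mean())
s=grab('side')['frame'][...,::-1]
cv2.imwrite('pics/c6.png',cv2.resize(s[60:350,180:400],None,fx=2,fy=2))
E
```

```text
t 16.98 pos [ 0.5728 -0.2202  0.222 ] yaw 105.92 tilt z [-0.001  0.    -1.   ] shift cm [-10.93  40.78   0.21] turn -0.1 F [ 0.5 -0.5 -6.2]
((568.5321044921875, 202.91839599609375), (119.54479217529297, 223.38734436035156), 16.33396339416504)
[0.01245782 0.01698516 0.02205443] 0.017970700146897854
```

View pics/c6.png

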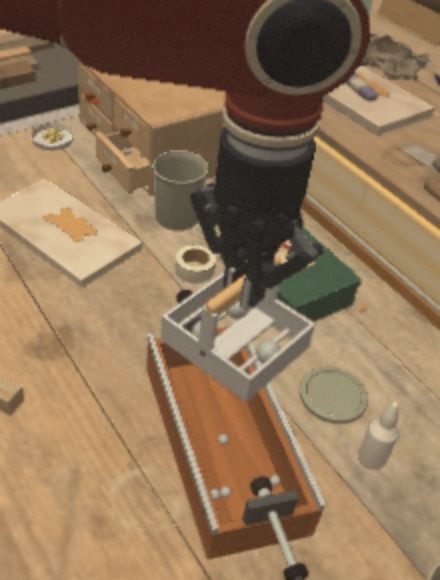

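Sieve held level with its strip empty. Four small balls are visible in the box at (223,438), (214,492), (226,491) and (275,480), and the fifth is probably hidden by the pad at (262,487). I'll carry the sieve over and check the box from the top camera.

send_rows([
  [0,[-0.5,2,0],0],
  [0,[-1.0,3.8,0],0],
  [0,[-1.3,5,0],0],
  [0,[-1.4,5.2,0],0],
  [0,[-1.4,5.2,0],0],
  [0,[-1.4,5.2,0],0],
  [0,[-1.4,5.2,0],0],
  [0,[-1.2,4.4,0],0],
  [0,[-0.8,3,0],0],
  [0,[-0.4,1.5,0],0],
])

```text
t: 18.32
tool_pos: [0.565, 0.201, 0.2223]
tool_rot: [0.439, -3.111, -0.0]
contact_force: [0.4, -0.2, -5.1]
opening: 0.0104
grip_force: 69.8
```

```bash
python3 - <<'E'
from h import *
t=grab('top')['frame']; s=grab('side')['frame']
a=cv2.resize(t[150:230,265:395],(520,320),interpolation=cv2.INTER_CUBIC)
b=cv2.resize(s[100:360,120:400],(280,260))
b2=cv2.resize(s[60:200,130:270],(280,280),interpolation=cv2.INTER_CUBIC)
c=np.zeros((560,800,3),np.uint8);c[:320,:520]=a;c[:260,520:]=b;c[280:560,520:]=b2;c[330:560,:400]=cv2.resize(s[215:330,260:360],(400,230)) 
cv2.imwrite('pics/c7.png',c[...,::-1]); togo([.5675,.2025,.077],106)
E
```

```text
t 18.43 pos [0.5653 0.2002 0.2222] yaw 106.04 tilt z [-0.  0. -1.] shift cm [-0.28  0.15 14.52] turn 0.0 F [-0.3 -0.7 -5.6]
```

View pics/c7.png

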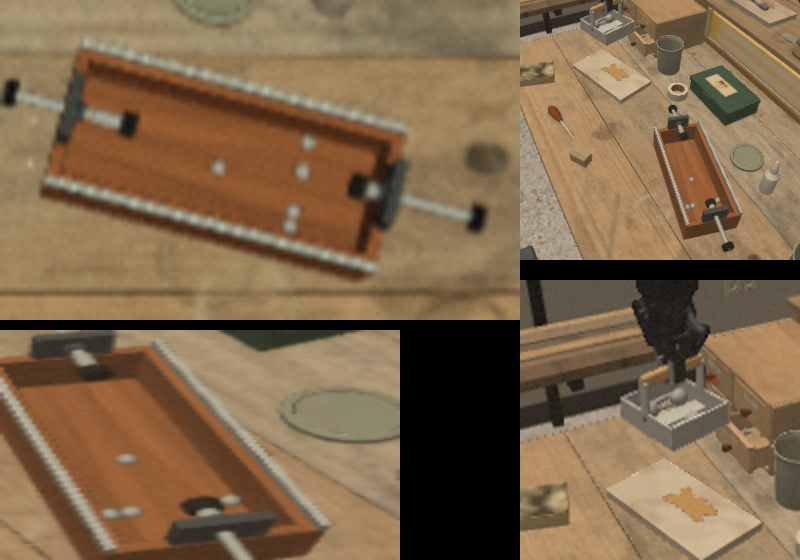

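The top crop shows all five small balls in the box, at (308,142), (302,171), (219,167), (292,212) and (288,226). The sieve is over the board, so I'll lower it.

send_rows([
  [0,[-0.2,0.1,1],0],
  [0,[0,0,2.2],0],
  [0,[0,0,2.5],0],
  [0,[0,0,2.5],0],
  [0,[0,0,2.3],0],
  [0,[0,0,1.5],0],
  [0,[0,0,0.9],0],
  [0,[0,0,0.5],0],
  [0,[0,0,0.3],0],
  [0,[0,0,0],0],
])

```text
t: 19.68
tool_pos: [0.5677, 0.2005, 0.0858]
tool_rot: [-0.435, 3.111, 0.0]
contact_force: [-0.1, -0.3, -6.4]
opening: 0.011
grip_force: 69.8
```

send_rows([
  [0,[0,0,0.3],0],
  [0,[0,0,0.2],0],
  [0,[0,0,0.1],0],
  [0,[0,0,0],0],
])

```text
t: 20.18
tool_pos: [0.5673, 0.2004, 0.0792]
tool_rot: [0.435, -3.111, 0.0]
contact_force: [-0.1, 0.5, -5.7]
opening: 0.0107
grip_force: 69.8
```

send_rows([
  [0,[0,0,0.1],0],
  [0,[0,0,0.1],0],
  [0,[0,0,0],0],
])

```text
t: 20.55
tool_pos: [0.5676, 0.2003, 0.0778]
tool_rot: [-0.435, 3.111, -0.0]
contact_force: [-1.3, -1.0, -2.8]
opening: 0.0109
grip_force: 70.3
```

send_rows([
  [0,[0,0,0.1],0],
  [0,[0,0,0],0],
  [2,[0,0,0],0],
  [4,[0,0,0],0],
  [4,[0,0,0],0],
  [5,[0,0,0],0],
  [5,[0,0,0],0],
])

```text
t: 21.42
tool_pos: [0.5675, 0.2004, 0.0763]
tool_rot: [-0.435, 3.111, 0.0]
contact_force: [-0.5, -0.6, -0.1]
opening: 0.0497
grip_force: 0.0
```

send_rows([
  [5,[0,0,-0.5],0],
  [5,[0,0,-1.5],0],
  [5,[0,0,-3],0],
  [5,[0,0,-4],0],
  [5,[0,0,-4],0],
  [5,[0,0,-3],0],
  [5,[0,0,-1],0],
  [5,[0,0,0],0],
])

```text
t: 22.42
tool_pos: [0.5676, 0.2005, 0.2471]
tool_rot: [-0.435, 3.11, 0.0]
contact_force: [-0.1, -0.5, -0.6]
opening: 0.0502
grip_force: 0.0
```

```bash
python3 - <<'E'
from h import *
s=grab('side')['frame'];w=grab('wrist')['frame']
c=np.hstack([cv2.resize(s[60:220,130:300],None,fx=2.35,fy=2.35)[:376],cv2.resize(w,(400,376))])
cv2.imwrite('pics/c8.png',c[...,::-1])
P=cloud(dict(np.load('wrist.npz')));Q=P.reshape(-1,3);m=(np.hypot(Q[:,0]-.567,Q[:,1]-.2)<.07)&(Q[:,2]>.09)&(Q[:,2]<.12)
print(Q[m].mean(0),np.percentile(Q[m][:,2],[5,50,95]))
E
```

```text
[0.56413971 0.19887218 0.10268822] [0.09789017 0.10319206 0.10467732]
```

View pics/c8.png

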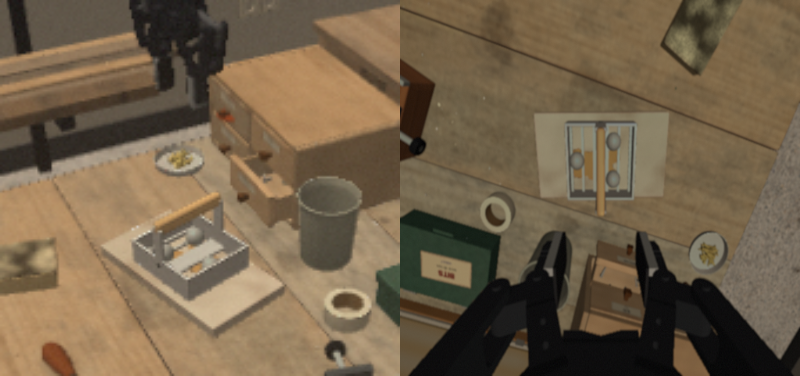

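The sieve stands flat in the middle of the board at wrist-view pixel (600,160), with three large balls in it. The gripper is clear of it.

```bash
python3 -c "
from h import *
print(ctrl.finish_job())"
```

```text
the job is handed in; nothing more can be done
None
```

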